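# Load the packing tray in picking order

### The arm

A 6-joint arm with a two-finger parallel gripper is mounted at the origin on the work surface. World frame = base frame: x ahead of the robot, y to its left, z up, the work surface at z = 0. Lengths are in m, angles in rad, forces in N, time in s.
With the tool pointing down it reaches from about 0.25 to 0.775 m from the base axis. Payload 4 kg.
Tool frame: the origin (TCP) lies midway between the tips of the shut fingers; the grasp point (between the pads) lies env.tcp_to_grasp behind it (env.tcp_to_grasp is the distance from the TCP to the grasp point, in m); z points along the fingers, y is the line along which they close (so a half turn about z gives the same grasp; the last joint's range is limited). The gripper opens to 94 mm and grips with 3 to 60 N. Pads are 16 mm wide; open, the fingers measure 119 mm over their backs; the gripper's body (75 mm by 177 mm) begins 78 mm behind the grasp point.
Start: joints at [1.154, 0.087, 1.371, -0, 1.684, -0.103], TCP at [0.17, 0.523, 0.206] pointing down, gripper open.
Joint ranges: [-3.1, 3.1], [-0.76, 2.03], [0.27, 2.55], [-1.08, 4.22], [0.17, 2.65], [-2.57, 2.57]. Speed limits (rad/s): [2.79, 2.79, 3.14, 3.14, 3.14, 3.14].

### API

Orientations are given as a unit quaternion [x, y, z, w].
In Python, from workcell import env gives the robot as it stands. The module is installed in compiled form; this text tells all that it offers.
- The arm moves only by the shell command python3 -m creep 'ROWS' [FORCE]. ROWS is text: rows parted by semicolons, each of 7 numbers parted by spaces: the turn, a rotation vector about the tool's x, y, z in degrees, then the shift along the tool's x, y, z in m, then the opening, from 0 (shut) to 1 (fully open). In form: rx ry rz dx dy dz grip; .... A call has 1 to 10 rows; each row shifts and turns the commanded pose from where the row before left it, along the tool's axes as they then stand; what a row does not reach is not made up. A row lasts 1/12 s, in which the tool goes at most 41.7 mm and 7.16 degrees, less where a joint would pass 70% of its speed; a pose out of reach is approached as far as the arm can. A call is refused whole if a number of a shift passes 0.0417 or a number of a turn 7.16, either way. A call with a gripper value outside its range is refused whole. The fingers move at their own pace and stop on an object; FORCE is the grip in N (left out, the last holds). Time passes only in rows, so rows that do not move let the fingers close. It gives the time, the measured TCP pose, the force, the opening and the grip force at its end, in the units of the state.
- env.get_state(): the state, without advancing time (a new reading comes with each control period).
- env.read_camera(name): name is "scene" or "top"; returns the picture (420x560x3 uint8, blue, green, red); there is no depth.
- env.camera_info(name): a dict with "fx", "fy", "cx", "cy" (pixels), "rvec" (rotation vector, rad) and "tvec" (3), from world to camera coordinates, as OpenCV has them. Camera axes: x right, y down, z forward; pixel columns grow to the right and rows downward; lengths in m; the calibration is good to about 2 mm. A picture is of the moment at which its call begins. camera_info takes no time and is no camera call.
- env.close_job(): hands the job in; it is judged then, once.
The state is a dict: "time": time; "joint_positions": joint angles; "dq": joint speeds; "tau": joint torques, N m; "position": TCP position; "orientation": TCP orientation; "force": force on the tool from outside, world axes, zero at the start; "ft_torque": the same for the moment, N m; "grip_width": finger opening in m; "grip_force": force on a finger pad.
Only numpy, scipy, OpenCV 4.12 (cv2) and the standard library are available. Lean on these libraries where they do the work, as an engineer would, in place of code of your own. Each camera call takes 0.05 s, during which the arm holds its last target. There are 200 camera calls.

### The job

Move the four jars from the blue goods-in tray into the white packing tray, one upright in each compartment, keeping the picking order counted from the yellow ends: the jar nearest the yellow end of the blue tray goes into the compartment at the yellow end of the white tray, the next jar into the next compartment, and so on. Do not knock a jar over, and leave the carton, the tape roll and the scanner where they are.

Things in the scene. Friction and masses are not known exactly. Their poses are not given: they have to be found in the camera images.
- pink_jar: pink closed jar, upright, round: 38 mm diameter from its underside to 60 mm height, then a cap of the same colour, 37 mm diameter up to its top at 82 mm; about 0.12 kg. Origin at the centre of its underside, z up its axis; its yaw means nothing. At the start it stands in the holder of its own colour.
- orange_jar: orange closed jar, upright, round: 38 mm diameter from its underside to 60 mm height, then a cap of the same colour, 37 mm diameter up to its top at 82 mm; about 0.12 kg. Origin at the centre of its underside, z up its axis; its yaw means nothing. At the start it stands in the holder of its own colour.
- purple_jar: purple closed jar, upright, round: 38 mm diameter from its underside to 60 mm height, then a cap of the same colour, 37 mm diameter up to its top at 82 mm; about 0.12 kg. Origin at the centre of its underside, z up its axis; its yaw means nothing. At the start it stands in the holder of its own colour.
- turquoise_jar: turquoise closed jar, upright, round: 38 mm diameter from its underside to 60 mm height, then a cap of the same colour, 37 mm diameter up to its top at 82 mm; about 0.12 kg. Origin at the centre of its underside, z up its axis; its yaw means nothing. At the start it stands in the holder of its own colour.
- pink_holder: fixed grey square holder on the goods tray, 56 x 56 mm, with a tag tile coloured pink (18 x 50 mm) on its -x side; floor 3 mm above its origin, rim 10 mm above it. The pink jar starts in it; the holder stays, so it still shows where that jar stood in the row. Origin at the centre of its underside, 4 mm above the bench, axes parallel to the goods tray's.
- orange_holder: fixed grey square holder on the goods tray, 56 x 56 mm, with a tag tile coloured orange (18 x 50 mm) on its -x side; floor 3 mm above its origin, rim 10 mm above it. The orange jar starts in it; the holder stays, so it still shows where that jar stood in the row. Origin at the centre of its underside, 4 mm above the bench, axes parallel to the goods tray's.
- purple_holder: fixed grey square holder on the goods tray, 56 x 56 mm, with a tag tile coloured purple (18 x 50 mm) on its -x side; floor 3 mm above its origin, rim 10 mm above it. The purple jar starts in it; the holder stays, so it still shows where that jar stood in the row. Origin at the centre of its underside, 4 mm above the bench, axes parallel to the goods tray's.
- turquoise_holder: fixed grey square holder on the goods tray, 56 x 56 mm, with a tag tile coloured turquoise (18 x 50 mm) on its -x side; floor 3 mm above its origin, rim 10 mm above it. The turquoise jar starts in it; the holder stays, so it still shows where that jar stood in the row. Origin at the centre of its underside, 4 mm above the bench, axes parallel to the goods tray's.
- goods_tray: fixed blue tray, a 4 mm plate of 80 mm (x) by 256 mm (y), with the four holders in a row along its y axis at y = +93, +31, -31 and -93 mm. A yellow block (20 mm high) closes its +y end. Origin at the centre of its underside on the bench, z up.
- packing_tray: fixed white tray, 66 mm (x) by 252 mm (y), with four square open compartments in a row along its y axis, 58 x 58 mm inside, their centres at y = -93, -31, +31 and +93 mm, x = 0. Floor 4 mm above the bench, walls and dividers 4 mm thick and 14 mm high. A yellow block (20 mm high) closes its -y end. Origin at the centre of its underside on the bench, z up. Empty at the start.
- carton: bystander: loose closed cardboard carton, 80 x 120 x 70 mm (x, y, z), origin at the centre of its underside
- tape_roll: bystander: loose brown roll of packing tape lying flat, 96 mm across, 45 mm high, origin at the centre of its underside
- scanner: bystander: loose black and grey hand scanner lying on the bench, 160 mm long along its x, 65 mm wide, 45 mm high; origin under the middle of its black grip, head towards +x

How it is judged:
At the end, for the whole second after the job is handed in: each jar stands on the packing tray's floor (underside within 4 mm), within 14 mm of its compartment's centre along and across, upright within 0.1 rad, released and at rest; counted from the yellow ends, its compartment has the same place as its holder on the goods tray (((y of pink_holder in the frame of goods_tray between 0.073 and 0.113 m and y of pink_jar in the frame of packing_tray between -0.107 and -0.079 m) or (y of pink_holder in the frame of goods_tray between 0.011 and 0.051 m and y of pink_jar in the frame of packing_tray between -0.045 and -0.017 m) or (y of pink_holder in the frame of goods_tray between -0.051 and -0.011 m and y of pink_jar in the frame of packing_tray between 0.017 and 0.045 m) or (y of pink_holder in the frame of goods_tray between -0.113 and -0.073 m and y of pink_jar in the frame of packing_tray between 0.079 and 0.107 m)) and x of pink_jar in the frame of packing_tray between -0.014 and 0.014 m and z of pink_jar in the frame of packing_tray between 0 and 0.008 m and angle between each of pink_jar, orange_jar, purple_jar, turquoise_jar's own z axis and vertical below 0.1 rad and linear speed of each of pink_jar, orange_jar, purple_jar, turquoise_jar below 0.02 m/s and contact force between the fingers and pink_jar below 0.1 N and ((y of orange_holder in the frame of goods_tray between 0.073 and 0.113 m and y of orange_jar in the frame of packing_tray between -0.107 and -0.079 m) or (y of orange_holder in the frame of goods_tray between 0.011 and 0.051 m and y of orange_jar in the frame of packing_tray between -0.045 and -0.017 m) or (y of orange_holder in the frame of goods_tray between -0.051 and -0.011 m and y of orange_jar in the frame of packing_tray between 0.017 and 0.045 m) or (y of orange_holder in the frame of goods_tray between -0.113 and -0.073 m and y of orange_jar in the frame of packing_tray between 0.079 and 0.107 m)) and x of orange_jar in the frame of packing_tray between -0.014 and 0.014 m and z of orange_jar in the frame of packing_tray between 0 and 0.008 m and contact force between the fingers and orange_jar below 0.1 N and ((y of purple_holder in the frame of goods_tray between 0.073 and 0.113 m and y of purple_jar in the frame of packing_tray between -0.107 and -0.079 m) or (y of purple_holder in the frame of goods_tray between 0.011 and 0.051 m and y of purple_jar in the frame of packing_tray between -0.045 and -0.017 m) or (y of purple_holder in the frame of goods_tray between -0.051 and -0.011 m and y of purple_jar in the frame of packing_tray between 0.017 and 0.045 m) or (y of purple_holder in the frame of goods_tray between -0.113 and -0.073 m and y of purple_jar in the frame of packing_tray between 0.079 and 0.107 m)) and x of purple_jar in the frame of packing_tray between -0.014 and 0.014 m and z of purple_jar in the frame of packing_tray between 0 and 0.008 m and contact force between the fingers and purple_jar below 0.1 N and ((y of turquoise_holder in the frame of goods_tray between 0.073 and 0.113 m and y of turquoise_jar in the frame of packing_tray between -0.107 and -0.079 m) or (y of turquoise_holder in the frame of goods_tray between 0.011 and 0.051 m and y of turquoise_jar in the frame of packing_tray between -0.045 and -0.017 m) or (y of turquoise_holder in the frame of goods_tray between -0.051 and -0.011 m and y of turquoise_jar in the frame of packing_tray between 0.017 and 0.045 m) or (y of turquoise_holder in the frame of goods_tray between -0.113 and -0.073 m and y of turquoise_jar in the frame of packing_tray between 0.079 and 0.107 m)) and x of turquoise_jar in the frame of packing_tray between -0.014 and 0.014 m and z of turquoise_jar in the frame of packing_tray between 0 and 0.008 m and contact force between the fingers and turquoise_jar below 0.1 N); the robot touches nothing.
It fails at once if a jar is knocked over (tilted by more than 0.8 rad) (angle between any of pink_jar, orange_jar, purple_jar, turquoise_jar's own z axis and vertical above 0.8 rad).
It fails at once if the carton, the tape roll or the scanner is moved by more than 20 mm (distance of any of carton, tape_roll, scanner from where it was at the start of the episode above 0.02 m).
It also fails if it takes over 109 s, if anything falls off the work surface, if the arm or the gripper's body presses on something with over 40 N, if the wrist force passes 120 N, or if a joint passes its speed limit or range.

## Working session

There is one attempt and no reset: what is moved stays moved. The work goes in short steps, Python scripts to look and compute and a shell command to move; the robot and the scene stay as the last step left them, time stands still between calls to the robot, and variables do not carry over. Pictures are saved under pics/ and viewed, at most 14 in all, crops included, and the job is handed in when it is done.

```bash
mkdir -p pics; python3 - <<'E'
from workcell import env
import cv2
for n in("top","scene"):
    cv2.imwrite(f"pics/{n}0.png",cv2.resize(env.read_camera(n),(800,600),interpolation=cv2.INTER_CUBIC)); print(env.camera_info(n))
print(env.get_state(),env.tcp_to_grasp)
E
```

```text
{'fx': 446.1913127009713, 'fy': 446.1913127009713, 'cx': 274.64957605044987, 'cy': 210.2681182480033, 'rvec': array([ 2.04361103, -2.16974927,  0.23160765]), 'tvec': array([0.03327872, 0.57124807, 1.17988029])}
{'fx': 527.7765234517492, 'fy': 527.7765234517492, 'cx': 285.0051074695554, 'cy': 208.0893075557291, 'rvec': array([ 1.85948312,  1.88735694, -0.58762701]), 'tvec': array([-2.55690807e-04, -4.65647823e-01,  1.87328308e+00])}
{'time': 0.1, 'joint_positions': array([ 1.15390787e+00,  8.79098062e-02,  1.37207684e+00,  2.43711355e-05,
        1.68359149e+00, -1.03128098e-01]), 'dq': array([-0.00149036, -0.00274287, -0.00184921, -0.00040733,  0.00060181,
       -0.00087046]), 'tau': array([ 1.77702110e-03, -3.41249943e+01, -3.03302264e+01,  7.19266618e-02,
        3.03795724e-02, -7.92815490e-05]), 'position': array([0.1695656 , 0.52270259, 0.20441886]), 'orientation': array([ 1.56236042e-01,  9.87719248e-01, -9.56255884e-04, -2.66923809e-04]), 'force': array([-0.11438285,  0.55828919, -1.03946027]), 'ft_torque': array([0.0156661 , 0.02408174, 0.02535029]), 'grip_force': 0.0, 'grip_width': 0.0937841249198591} 0.0188
```

View pics/top0.png

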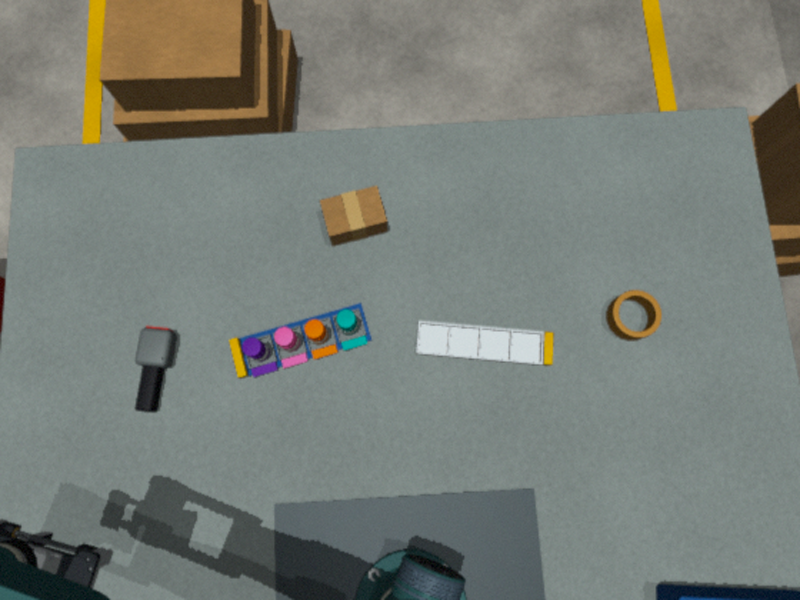

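View pics/scene0.png

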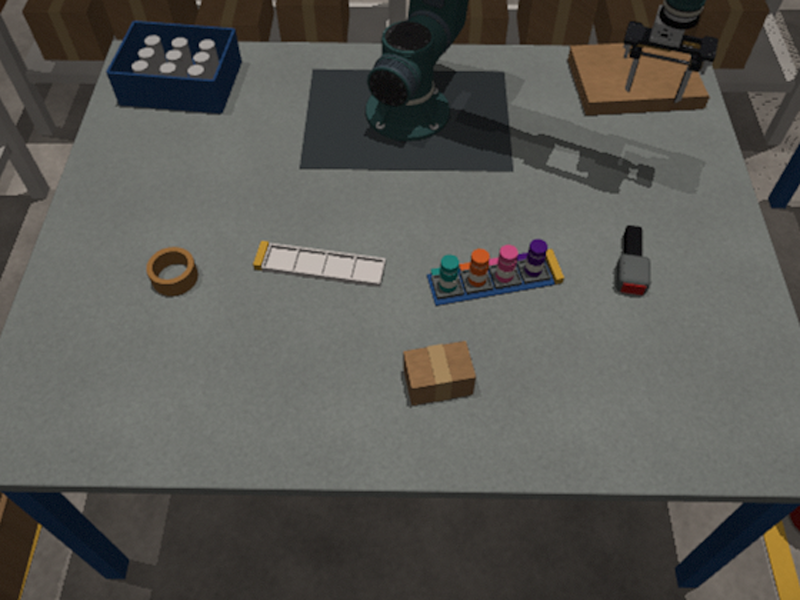

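Top view: the row from the yellow end is purple (257,348), pink (288,338), orange (318,330), turquoise (348,320). The white tray runs from (418,340) to its yellow end at (548,348).

```bash
python3 - <<'E'
from workcell import env
import cv2,numpy as np
I=env.read_camera("top")
r=lambda a:cv2.resize(a,None,fx=6,fy=6,interpolation=cv2.INTER_CUBIC)
cv2.imwrite("pics/crop.png",np.vstack([r(I[208:268,155:275]),r(I[221:260,280:400])]))
E
```

```text
(no output)
```

View pics/crop.png

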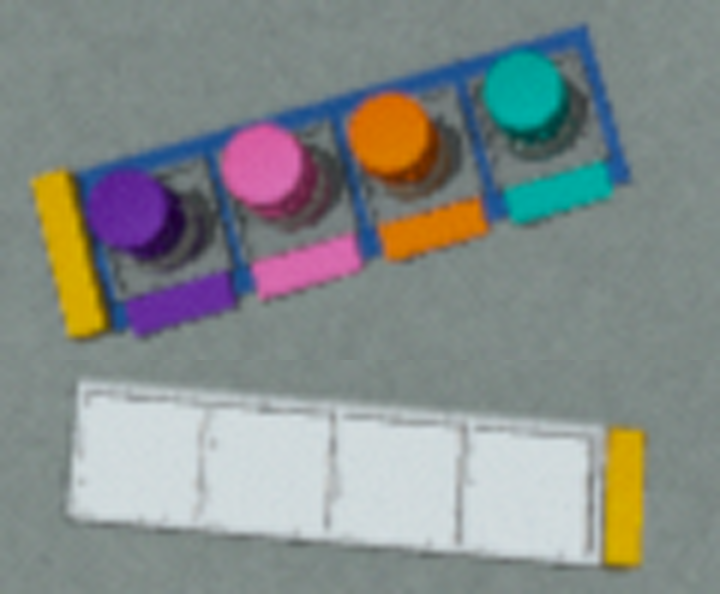

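The crop shows cap-top centres at purple (129,209), pink (264,165), orange (391,133) and turquoise (525,89). The white tray's corners are (78,380), (607,425), (602,565) and (68,518). I'll grip across the row, along tray x, where there are no neighbours.

```bash
cat > h.py <<'E'
from workcell import env
import cv2,numpy as np
from scipy.spatial.transform import Rotation as R
def px2w(cam,uv,z):
    c=env.camera_info(cam);M=R.from_rotvec(c["rvec"]).as_matrix();t=c["tvec"]
    d=M.T@np.array([(uv[0]-c["cx"])/c["fx"],(uv[1]-c["cy"])/c["fy"],1]);o=-M.T@t
    return o+d*(z-o[2])/d[2]
def go(p,yaxis_deg):
    "tool-frame shift and rz to put TCP at p with tool y along this world heading (mod 180)"
    s=env.get_state();q=R.from_quat(s["orientation"]);y=q.as_matrix()[:,1]
    h=np.degrees(np.arctan2(y[1],y[0]));d=(yaxis_deg-h+90)%180-90
    print("heading",h.round(2),"rz",-d.round(2),"shift now-frame",(q.inv().apply(np.array(p)-s["position"])).round(4),
      "shift after-turn",((q*R.from_euler('z',-d,degrees=True)).inv().apply(np.array(p)-s["position"])).round(4),"pos",s["position"].round(4),"q6",s["joint_positions"][5].round(2))
E
python3 - <<'E'
from h import *
f=lambda u,v,ox,oy:((u+.5)/6-.5+ox,(v+.5)/6-.5+oy)
J={}
for n,u,v in[("purple",129,209),("pink",264,165),("orange",391,133),("turq",525,89)]:
    J[n]=px2w("top",f(u,v,155,208),.089);print(n,J[n].round(4))
d=J["purple"]-J["turq"];print("len",np.linalg.norm(d),"yhead",np.degrees(np.arctan2(d[1],d[0])))
for a,b,z in[((587,27),(629,180),.004),((33,178),(70,338),.02)]:
    A=px2w("top",f(*a,155,208),z);B=px2w("top",f(*b,155,208),z);print("x-edge",A.round(4),B.round(4),np.degrees(np.arctan2(*(A-B)[1::-1])))
C=[px2w("top",f(u,v-360,280,221),.014) for u,v in[(78,380),(607,425),(602,565),(68,518)]]
m=np.mean(C,0);d=(C[0]+C[3]-C[1]-C[2])/2;print("white",np.round(C,4),m,np.linalg.norm(d),"yhead",np.degrees(np.arctan2(d[1],d[0])))
for y in(-93,-31,31,93):print(y,(m+d/np.linalg.norm(d)*y/1000).round(4))
h=d;print("whitexhead",np.degrees(np.arctan2(d[1],d[0]))-90)
go([*J["purple"][:2],.16],np.degrees(np.arctan2(*(J["purple"]-J["turq"])[1::-1]))-90)
E
```

```text
purple [0.4941 0.2685 0.089 ]
pink [0.5104 0.2077 0.089 ]
orange [0.5215 0.1503 0.089 ]
turq [0.538  0.0893 0.089 ]
len 0.18449288665070088 yhead 103.76859416309446
x-edge [0.5836 0.0636 0.004 ] [0.5073 0.0471 0.004 ] 12.189731024562862
x-edge [0.5227 0.3289 0.02  ] [0.4458 0.3119 0.02  ] 12.474670997435972
white [[ 0.5396 -0.0504  0.014 ]
 [ 0.5027 -0.3008  0.014 ]
 [ 0.4362 -0.291   0.014 ]
 [ 0.4736 -0.0412  0.014 ]] [ 0.48802824 -0.17086092  0.014     ] 0.25282355642934634 yhead 81.55031002303927
-93 [ 0.4744 -0.2629  0.014 ]
-31 [ 0.4835 -0.2015  0.014 ]
31 [ 0.4926 -0.1402  0.014 ]
93 [ 0.5017 -0.0789  0.014 ]
whitexhead -8.449689976960727
heading 72.02 rz 58.26 shift now-frame [-0.3872 -0.1416  0.0447] shift after-turn [-0.3242  0.2547  0.0447] pos [0.1696 0.5228 0.2046] q6 -0.1
```

```bash
python3 -m creep '0 0 7 0 0 0 1;0 0 7 0 0 0 1;0 0 7 0 0 0 1;0 0 7 0 0 0 1;0 0 7 0 0 0 1;0 0 7 0 0 0 1;0 0 7 0 0 0 1;0 0 7 0 0 0 1;0 0 2.3 0 0 0 1' 20
python3 -m creep '0 0 0 -.032 .025 0 1;0 0 0 -.032 .025 0 1;0 0 0 -.032 .025 0 1;0 0 0 -.032 .025 0 1;0 0 0 -.032 .025 0 1;0 0 0 -.032 .025 0 1;0 0 0 -.032 .025 0 1;0 0 0 -.032 .025 0 1;0 0 0 -.032 .025 0 1;0 0 0 0 0 0 1'
python3 - <<'E'
from h import *
go([.4941,.2685,.16],13.3)
E
```

```text
time: 0.9
position: [0.1697, 0.5229, 0.205]
orientation: [0.619, 0.785, -0.0, 0.0]
force: [-0.0, -0.0, 0.3]
grip_width: 0.094
grip_force: 0.0
time: 1.73
position: [0.4614, 0.2916, 0.2044]
orientation: [0.621, 0.784, -0.001, 0.002]
force: [-0.6, -0.1, 0.0]
grip_width: 0.0941
grip_force: 0.0
heading 13.24 rz -0.06 shift now-frame [-0.0299  0.0265  0.0445] shift after-turn [-0.0299  0.0265  0.0445] pos [0.4614 0.2916 0.2044] q6 0.23
```

```bash
python3 -m creep '0 0 0 -.015 .013 0.02 1;0 0 0 -.015 .013 0.025 1;0 0 0 0 0 0 1;0 0 0 0 0 0 1'
python3 - <<'E'
from h import *
go([.4941,.2685,.033],13.3)
r=lambda a:cv2.resize(a,None,fx=4,fy=4,interpolation=cv2.INTER_CUBIC)
cv2.imwrite("pics/a.png",r(env.read_camera("scene")[120:230,270:460]))
E
```

```text
time: 2.07
position: [0.4879, 0.2731, 0.1582]
orientation: [0.618, 0.786, -0.002, -0.002]
force: [-0.6, 0.4, -0.1]
grip_width: 0.0936
grip_force: 0.0
heading 13.64 rz 0.34 shift now-frame [-0.0059  0.0056  0.1251] shift after-turn [-0.0058  0.0057  0.1251] pos [0.4879 0.2731 0.1582] q6 0.17
```

View pics/a.png

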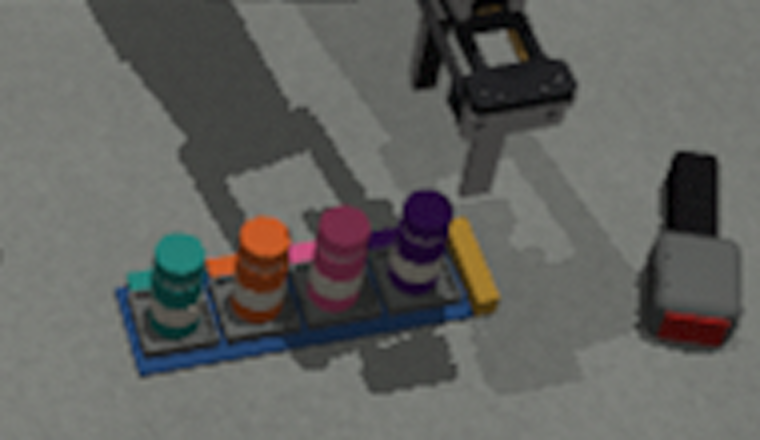

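The gripper hovers above the purple jar, with its near finger tip at crop (478,190). I'll check that against its projected position.

```bash
python3 - <<'E'
from h import *
c=env.camera_info("scene");K=np.array([[c["fx"],0,c["cx"]],[0,c["fy"],c["cy"]],[0,0,1]])
P=np.array([[.539,.2855,.158],[.4941,.2685,.089],[.538,.0893,.089]])
print(((cv2.projectPoints(P,c["rvec"],c["tvec"],K,None)[0].reshape(-1,2)-[270,120]+.5)*4-.5).round(0))
E
python3 -m creep '0 0 0 -.006 .0055 0 1;0 0 0 0 0 0.025 1;0 0 0 0 0 0 1;0 0 0 0 0 0 1'
python3 -c "
from h import *
go([.4941,.2685,.033],13.3)"
```

```text
[[472. 192.]
 [426. 204.]
 [178. 249.]]
time: 2.45
position: [0.495, 0.2695, 0.1355]
orientation: [0.617, 0.787, -0.001, -0.0]
force: [0.3, 0.7, 0.5]
grip_width: 0.0941
grip_force: 0.0
heading 13.78 rz 0.48 shift now-frame [-0.0008 -0.001   0.1025] shift after-turn [-0.0008 -0.001   0.1025] pos [0.495  0.2695 0.1355] q6 0.16
```

```bash
python3 -m creep '0 0 0 -.001 -.001 0.034 1;0 0 0 0 0 0.034 1;0 0 0 0 0 0.034 1;0 0 0 0 0 0 1;0 0 0 0 0 0 1;0 0 0 0 0 0 0;0 0 0 0 0 0 0;0 0 0 0 0 0 0;0 0 0 0 0 0 0;0 0 0 0 0 0 0' 20; python3 -m creep '0 0 0 0 0 0 0;0 0 0 0 0 0 0;0 0 0 0 0 0 0;0 0 0 0 0 0 0;0 0 0 0 0 0 0;0 0 0 0 0 0 0'
```

```text
time: 3.28
position: [0.4959, 0.2684, 0.035]
orientation: [0.618, 0.787, 0.001, 0.001]
force: [0.3, -0.8, -0.0]
grip_width: 0.0642
grip_force: 0.0
time: 3.78
position: [0.4947, 0.2679, 0.0334]
orientation: [0.618, 0.787, -0.0, -0.0]
force: [-2.0, -0.5, 0.9]
grip_width: 0.038
grip_force: 20.0
```

```bash
python3 -m creep '0 0 0 0 0 -.03 0;0 0 0 0 0 -.04 0;0 0 0 0 0 -.04 0;0 0 0 0 0 -.03 0;0 0 5.5 0 0 0 0;0 0 5.5 0 0 0 0;0 0 5.5 0 0 0 0;0 0 5.5 0 0 0 0;0 0 0 0 0 0 0;0 0 0 0 0 0 0'
python3 -c "
from h import *
go([.4744,-.2629,.17],-8.45)"
```

```text
time: 4.62
position: [0.495, 0.268, 0.1729]
orientation: [0.756, 0.655, -0.0, -0.0]
force: [0.1, -0.5, -1.1]
grip_width: 0.0376
grip_force: 20.0
heading -8.14 rz 0.31 shift now-frame [-0.5284  0.0548  0.0031] shift after-turn [-0.5281  0.0577  0.0031] pos [0.495  0.268  0.1729] q6 0.54
```

```bash
python3 -m creep '0 0 .3 -.02 .002 0 0;0 0 0 -.035 .0038 0 0;0 0 0 -.035 .0038 0 0;0 0 0 -.035 .0038 0 0;0 0 0 -.035 .0038 0 0;0 0 0 -.035 .0038 0 0;0 0 0 -.035 .0038 0 0;0 0 0 -.035 .0038 0 0;0 0 0 -.035 .0038 0 0;0 0 0 -.035 .0038 0 0' && python3 -m creep '0 0 0 -.035 .0038 0 0;0 0 0 -.035 .0038 0 0;0 0 0 -.035 .0038 0 0;0 0 0 -.035 .0038 0 0;0 0 0 -.02 .003 0 0;0 0 0 0 0 0 0;0 0 0 0 0 0 0'
python3 -c "
from h import *
go([.4744,-.2629,.05],-8.45)"
```

```text
time: 5.45
position: [0.4806, -0.0703, 0.1734]
orientation: [0.757, 0.653, 0.0, 0.0]
force: [0.3, 0.2, -0.7]
grip_width: 0.0378
grip_force: 20.0
time: 6.03
position: [0.4748, -0.2303, 0.1729]
orientation: [0.758, 0.652, 0.0, -0.001]
force: [0.1, 0.3, -1.6]
grip_width: 0.0376
grip_force: 20.0
heading -8.62 rz -0.17 shift now-frame [-0.0324  0.0046  0.1229] shift after-turn [-0.0325  0.0045  0.1229] pos [ 0.4748 -0.2303  0.1729] q6 -0.41
```

```bash
python3 -m creep '0 0 0 -.0325 .0045 0 0;0 0 0 0 0 .04 0;0 0 0 0 0 .04 0;0 0 0 0 0 .035 0;0 0 0 0 0 0 0;0 0 0 0 0 0 0;0 0 0 0 0 0 0'
python3 - <<'E'
from h import *
go([.4744,-.2629,.031],-8.45)
r=lambda a:cv2.resize(a,None,fx=5,fy=5,interpolation=cv2.INTER_CUBIC)
cv2.imwrite("pics/b.png",r(env.read_camera("scene")[120:220,160:290]))
E
```

```text
time: 6.62
position: [0.4763, -0.2622, 0.0608]
orientation: [0.757, 0.653, 0.001, 0.002]
force: [0.1, -0.6, -0.8]
grip_width: 0.0379
grip_force: 20.0
heading -8.47 rz -0.02 shift now-frame [-0.0009 -0.0018  0.0298] shift after-turn [-0.0009 -0.0018  0.0298] pos [ 0.4763 -0.2622  0.0608] q6 -0.46
```

View pics/b.png

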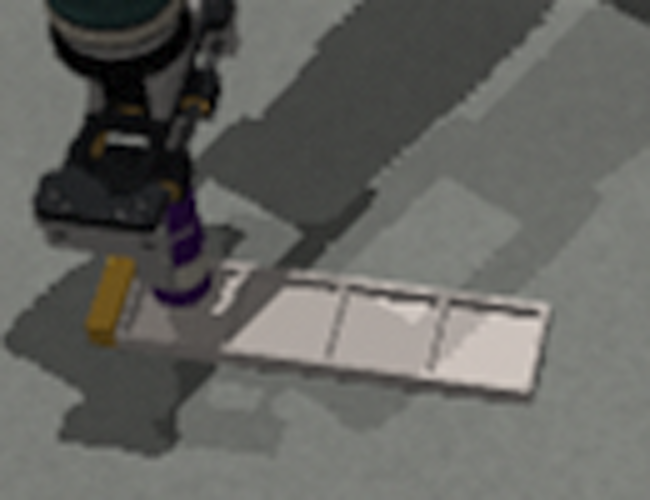

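The purple jar hangs 30 mm above the yellow-end compartment, with its underside at crop (182,295) and the compartment centre near (170,312). I'll lower it and release.

```bash
python3 -m creep '0 0 0 -.001 -.001 .015 0;0 0 0 0 0 .014 0;0 0 0 0 0 0 0;0 0 0 0 0 0 0;0 0 0 0 0 0 0;0 0 0 0 0 0 0' && python3 -m creep '0 0 0 0 0 0 1;0 0 0 0 0 0 1;0 0 0 0 0 0 1;0 0 0 0 0 0 1;0 0 0 0 0 0 1;0 0 0 0 0 0 1;0 0 0 0 0 0 1;0 0 0 0 0 0 1;0 0 0 0 0 0 1'  && python3 -m creep '0 0 0 0 0 -.03 1;0 0 0 0 0 -.04 1;0 0 0 0 0 -.04 1;0 0 0 0 0 -.03 1;0 0 -5.5 0 0 0 1;0 0 -5.5 0 0 0 1;0 0 -5.5 0 0 0 1;0 0 -5.5 0 0 0 1;0 0 0 0 0 0 1;0 0 0 0 0 0 1'
python3 -c "
from h import *
go([.5104,.2077,.17],13.5)"
```

```text
time: 7.17
position: [0.4747, -0.2638, 0.0315]
orientation: [0.758, 0.652, 0.0, 0.002]
force: [0.5, -0.4, -1.2]
grip_width: 0.0374
grip_force: 20.0
time: 7.92
position: [0.4736, -0.2632, 0.0294]
orientation: [0.758, 0.652, 0.0, -0.0]
force: [-0.1, 0.0, -0.1]
grip_width: 0.0926
grip_force: 0.0
time: 8.75
position: [0.4736, -0.2631, 0.1693]
orientation: [0.621, 0.784, 0.0, -0.0]
force: [0.3, -0.1, 0.1]
grip_width: 0.0942
grip_force: 0.0
heading 13.28 rz -0.22 shift now-frame [ 0.4498  0.144  -0.0006] shift after-turn [ 0.4492  0.1457 -0.0006] pos [ 0.4736 -0.2631  0.1693] q6 -0.84
```

```bash
python3 -m creep '0 0 0 .0345 .0111 0 1;0 0 0 .0345 .0111 0 1;0 0 0 .0345 .0111 0 1;0 0 0 .0345 .0111 0 1;0 0 0 .0345 .0111 0 1;0 0 0 .0345 .0111 0 1;0 0 0 .0345 .0111 0 1;0 0 0 .0345 .0111 0 1;0 0 0 .0345 .0111 0 1;0 0 0 .0345 .0111 0 1' >/dev/null && python3 -m creep '0 0 0 .0345 .0111 0 1;0 0 0 .0345 .0111 0 1;0 0 0 .0345 .0111 0 1;0 0 0 0 0 0 1;0 0 0 0 0 0 1'
python3 - <<'E'
from h import *
go([.5104,.2077,.12],13.5)
r=lambda a:cv2.resize(a,None,fx=4,fy=4,interpolation=cv2.INTER_CUBIC)
cv2.imwrite("pics/c.png",r(env.read_camera("top")[200:270,150:345]))
cv2.imwrite("pics/c.png",np.hstack([r(env.read_camera("top")[200:270,300:400]),r(env.read_camera("top")[200:270,170:270])]))
E
```

```text
time: 10.0
position: [0.5094, 0.2081, 0.169]
orientation: [0.619, 0.785, -0.0, -0.0]
force: [-0.6, -0.4, -0.4]
grip_width: 0.0938
grip_force: 0.0
heading 13.53 rz 0.03 shift now-frame [-0.0006  0.0009  0.049 ] shift after-turn [-0.0006  0.0009  0.049 ] pos [0.5094 0.2081 0.169 ] q6 0.05
```

View pics/c.png

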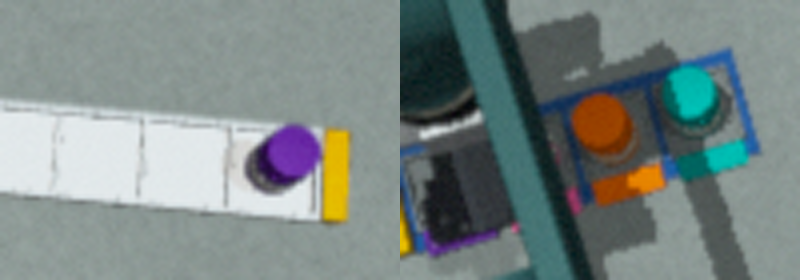

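The purple jar stands in the yellow-end compartment, cap at (294,150) and foot about (272,172), near the cell centre. The gripper is now over pink, so I'll grip it.

```bash
python3 -m creep '0 0 0 -.0005 .001 .034 1;0 0 0 0 0 .034 1;0 0 0 0 0 .034 1;0 0 0 0 0 .034 1;0 0 0 0 0 0 1;0 0 0 0 0 0 1;0 0 0 0 0 0 0;0 0 0 0 0 0 0;0 0 0 0 0 0 0;0 0 0 0 0 0 0' 20 >/dev/null && python3 -m creep '0 0 0 0 0 0 0;0 0 0 0 0 0 0;0 0 0 0 0 0 0;0 0 0 0 0 0 0;0 0 0 0 0 0 0;0 0 0 0 0 0 0;0 0 0 0 0 0 0;0 0 0 0 0 0 0' && python3 -m creep '0 0 0 0 0 -.03 0;0 0 0 0 0 -.04 0;0 0 0 0 0 -.04 0;0 0 0 0 0 -.03 0;0 0 5.5 0 0 0 0;0 0 5.5 0 0 0 0;0 0 5.5 0 0 0 0;0 0 5.5 0 0 0 0;0 0 0 0 0 0 0;0 0 0 0 0 0 0'
python3 -c "
from h import *
go([.4835,-.2015,.17],-8.45)"
```

```text
time: 11.65
position: [0.5107, 0.2063, 0.0334]
orientation: [0.62, 0.785, -0.0, -0.0]
force: [-0.1, 0.5, 1.9]
grip_width: 0.0379
grip_force: 20.0
time: 12.48
position: [0.5108, 0.2062, 0.1731]
orientation: [0.757, 0.653, -0.0, -0.0]
force: [-0.1, 0.9, -1.3]
grip_width: 0.0381
grip_force: 20.0
heading -8.44 rz 0.01 shift now-frame [-0.4073  0.0328  0.0032] shift after-turn [-0.4073  0.0329  0.0032] pos [0.5108 0.2062 0.1731] q6 0.43
```

```bash
python3 -m creep '0 0 0 -.034 .0027 0 0;0 0 0 -.034 .0027 0 0;0 0 0 -.034 .0027 0 0;0 0 0 -.034 .0027 0 0;0 0 0 -.034 .0027 0 0;0 0 0 -.034 .0027 0 0;0 0 0 -.034 .0027 0 0;0 0 0 -.034 .0027 0 0;0 0 0 -.034 .0027 0 0;0 0 0 -.034 .0027 0 0' >/dev/null && python3 -m creep '0 0 0 -.034 .0027 0 0;0 0 0 -.034 .0027 0 0;0 0 0 0 0 0 0;0 0 0 0 0 0 0;0 0 0 0 0 .03 0;0 0 0 0 0 .04 0;0 0 0 0 0 .04 0;0 0 0 0 0 0 0;0 0 0 0 0 0 0'
python3 -c "
from h import *
go([.4835,-.2015,.031],-8.45)"
```

```text
time: 14.07
position: [0.4803, -0.1996, 0.0612]
orientation: [0.757, 0.653, -0.001, -0.003]
force: [-0.4, -0.4, -0.0]
grip_width: 0.038
grip_force: 20.0
heading -8.44 rz 0.01 shift now-frame [-0.0015  0.0037  0.0302] shift after-turn [-0.0015  0.0037  0.0302] pos [ 0.4803 -0.1996  0.0612] q6 -0.36
```

```bash
python3 -m creep '0 0 0 -.001 .002 .015 0;0 0 0 0 0 .015 0;0 0 0 0 0 0 0;0 0 0 0 0 0 0;0 0 0 0 0 0 0;0 0 0 0 0 0 0' && python3 -m creep '0 0 0 0 0 0 1;0 0 0 0 0 0 1;0 0 0 0 0 0 1;0 0 0 0 0 0 1;0 0 0 0 0 0 1;0 0 0 0 0 0 1;0 0 0 0 0 0 1;0 0 0 0 0 0 1;0 0 0 0 0 0 1'  && python3 -m creep '0 0 0 0 0 -.03 1;0 0 0 0 0 -.04 1;0 0 0 0 0 -.04 1;0 0 0 0 0 -.03 1;0 0 -5.5 0 0 0 1;0 0 -5.5 0 0 0 1;0 0 -5.5 0 0 0 1;0 0 -5.5 0 0 0 1;0 0 0 0 0 0 1;0 0 0 0 0 0 1'
python3 -c "
from h import *
go([.5215,.1503,.17],13.5)"
```

```text
time: 14.57
position: [0.4856, -0.2039, 0.0361]
orientation: [0.758, 0.652, 0.001, 0.002]
force: [0.2, 0.0, 0.0]
grip_width: 0.038
grip_force: 20.0
time: 15.32
position: [0.4839, -0.2032, 0.0334]
orientation: [0.758, 0.652, 0.0, -0.0]
force: [-0.2, 0.4, -0.6]
grip_width: 0.0927
grip_force: 0.0
time: 16.15
position: [0.4839, -0.2032, 0.1734]
orientation: [0.621, 0.784, 0.0, -0.0]
force: [0.9, -0.8, 0.9]
grip_width: 0.0941
grip_force: 0.0
heading 13.28 rz -0.22 shift now-frame [0.3354 0.1178 0.0034] shift after-turn [0.335  0.1191 0.0034] pos [ 0.4839 -0.2032  0.1734] q6 -0.74
```

```bash
python3 -m creep '0 0 0 .0335 .0118 0 1;0 0 0 .0335 .0118 0 1;0 0 0 .0335 .0118 0 1;0 0 0 .0335 .0118 0 1;0 0 0 .0335 .0118 0 1;0 0 0 .0335 .0118 0 1;0 0 0 .0335 .0118 0 1;0 0 0 .0335 .0118 0 1;0 0 0 .0335 .0118 0 1;0 0 0 .0335 .0118 0 1' >/dev/null && python3 -m creep '0 0 0 0 0 0 1;0 0 0 0 0 0 1;0 0 0 0 0 0 1;0 0 0 0 0 0 1'
python3 - <<'E'
from h import *
go([.5215,.1503,.033],13.5)
r=lambda a:cv2.resize(a,None,fx=4,fy=4,interpolation=cv2.INTER_CUBIC)
I=env.read_camera("top")
cv2.imwrite("pics/d.png",np.hstack([r(I[200:270,300:400]),r(I[200:270,170:270])]))
E
```

```text
time: 17.32
position: [0.521, 0.1488, 0.1734]
orientation: [0.62, 0.784, -0.0, 0.0]
force: [0.7, -0.5, -0.5]
grip_width: 0.0939
grip_force: 0.0
heading 13.3 rz -0.2 shift now-frame [0.0014 0.0009 0.1404] shift after-turn [0.0014 0.0009 0.1404] pos [0.521  0.1488 0.1734] q6 -0.06
```

View pics/d.png

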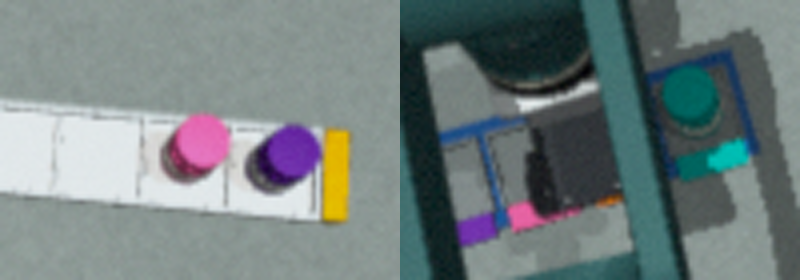

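Pink (202,140) and purple (292,150) both stand upright in the two yellow-end cells. Orange is next.

```bash
python3 -m creep '0 0 0 .0015 .001 .035 1;0 0 0 0 0 .035 1;0 0 0 0 0 .035 1;0 0 0 0 0 .035 1;0 0 0 0 0 0 1;0 0 0 0 0 0 1;0 0 0 0 0 0 0;0 0 0 0 0 0 0;0 0 0 0 0 0 0;0 0 0 0 0 0 0' 20 >/dev/null && python3 -m creep '0 0 0 0 0 0 0;0 0 0 0 0 0 0;0 0 0 0 0 0 0;0 0 0 0 0 0 0;0 0 0 0 0 0 0;0 0 0 0 0 0 0;0 0 0 0 0 0 0;0 0 0 0 0 0 0' && python3 -m creep '0 0 0 0 0 -.03 0;0 0 0 0 0 -.04 0;0 0 0 0 0 -.04 0;0 0 0 0 0 -.03 0;0 0 5.5 0 0 0 0;0 0 5.5 0 0 0 0;0 0 5.5 0 0 0 0;0 0 5.5 0 0 0 0;0 0 0 0 0 0 0;0 0 0 0 0 0 0'
python3 -c "
from h import *
go([.4926,-.1402,.17],-8.45)"
```

```text
time: 18.87
position: [0.5214, 0.1517, 0.0334]
orientation: [0.62, 0.785, -0.0, -0.0]
force: [-1.2, 0.0, 0.4]
grip_width: 0.038
grip_force: 20.0
time: 19.7
position: [0.5215, 0.1516, 0.173]
orientation: [0.757, 0.653, -0.0, -0.0]
force: [-0.1, -0.3, -0.4]
grip_width: 0.0375
grip_force: 20.0
heading -8.44 rz 0.01 shift now-frame [-0.2929  0.0143  0.0031] shift after-turn [-0.2929  0.0143  0.0031] pos [0.5215 0.1516 0.173 ] q6 0.33
```

```bash
python3 -m creep '0 0 0 -.0293 .0014 0 0;0 0 0 -.0293 .0014 0 0;0 0 0 -.0293 .0014 0 0;0 0 0 -.0293 .0014 0 0;0 0 0 -.0293 .0014 0 0;0 0 0 -.0293 .0014 0 0;0 0 0 -.0293 .0014 0 0;0 0 0 -.0293 .0014 0 0;0 0 0 -.0293 .0014 0 0;0 0 0 -.0293 .0014 0 0' >/dev/null && python3 -m creep '0 0 0 0 0 0 0;0 0 0 0 0 0 0;0 0 0 0 0 .03 0;0 0 0 0 0 .04 0;0 0 0 0 0 .04 0;0 0 0 0 0 0 0;0 0 0 0 0 0 0;0 0 0 0 0 0 0;0 0 0 0 0 0 0'
python3 -c "
from h import *
go([.4926,-.1402,.031],-8.45)"
```

```text
time: 21.28
position: [0.4944, -0.1406, 0.0672]
orientation: [0.758, 0.653, 0.002, 0.003]
force: [-0.0, 0.4, -0.9]
grip_width: 0.0374
grip_force: 20.0
heading -8.52 rz -0.07 shift now-frame [ 0.0002 -0.0021  0.0362] shift after-turn [ 0.0002 -0.0021  0.0362] pos [ 0.4944 -0.1406  0.0672] q6 -0.24
```

```bash
python3 -m creep '0 0 0 0 0 .016 0;0 0 0 0 0 .016 0;0 0 0 0 0 0 0;0 0 0 0 0 0 0;0 0 0 0 0 0 0;0 0 0 0 0 0 0;0 0 0 0 0 0 0;0 0 0 0 0 0 0' && python3 -m creep '0 0 0 0 0 0 1;0 0 0 0 0 0 1;0 0 0 0 0 0 1;0 0 0 0 0 0 1;0 0 0 0 0 0 1;0 0 0 0 0 0 1;0 0 0 0 0 0 1;0 0 0 0 0 0 1;0 0 0 0 0 0 1'  && python3 -m creep '0 0 0 0 0 -.03 1;0 0 0 0 0 -.04 1;0 0 0 0 0 -.04 1;0 0 0 0 0 -.03 1;0 0 -5.5 0 0 0 1;0 0 -5.5 0 0 0 1;0 0 -5.5 0 0 0 1;0 0 -5.5 0 0 0 1;0 0 0 0 0 0 1;0 0 0 0 0 0 1'
python3 -c "
from h import *
go([.538,.0893,.17],13.5)"
```

```text
time: 21.95
position: [0.4924, -0.1404, 0.0325]
orientation: [0.758, 0.652, 0.0, 0.001]
force: [-0.3, -0.2, -1.0]
grip_width: 0.0377
grip_force: 20.0
time: 22.7
position: [0.4917, -0.1401, 0.0314]
orientation: [0.758, 0.652, 0.0, -0.0]
force: [0.6, -0.6, -0.8]
grip_width: 0.0927
grip_force: 0.0
time: 23.53
position: [0.4917, -0.1401, 0.1714]
orientation: [0.621, 0.784, 0.0, -0.0]
force: [0.2, -0.4, 0.7]
grip_width: 0.0939
grip_force: 0.0
heading 13.28 rz -0.22 shift now-frame [0.2126 0.0978 0.0014] shift after-turn [0.2123 0.0986 0.0014] pos [ 0.4917 -0.1401  0.1714] q6 -0.62
```

```bash
python3 -m creep '0 0 0 .0266 .0122 0 1;0 0 0 .0266 .0122 0 1;0 0 0 .0266 .0122 0 1;0 0 0 .0266 .0122 0 1;0 0 0 .0266 .0122 0 1;0 0 0 .0266 .0122 0 1;0 0 0 .0266 .0122 0 1;0 0 0 .0266 .0122 0 1;0 0 0 0 0 0 1;0 0 0 0 0 0 1' >/dev/null && python3 -m creep '0 0 0 0 0 0 1;0 0 0 0 0 0 1'
python3 - <<'E'
from h import *
go([.538,.0893,.033],13.5)
r=lambda a:cv2.resize(a,None,fx=4,fy=4,interpolation=cv2.INTER_CUBIC)
I=env.read_camera("top")
cv2.imwrite("pics/e.png",np.hstack([r(I[200:270,300:400]),r(I[200:270,170:270])]))
E
```

```text
time: 24.53
position: [0.5372, 0.0885, 0.1714]
orientation: [0.62, 0.784, -0.0, 0.0]
force: [0.0, 0.7, -0.8]
grip_width: 0.0942
grip_force: 0.0
heading 13.31 rz -0.19 shift now-frame [0.0007 0.001  0.1384] shift after-turn [0.0007 0.001  0.1384] pos [0.5372 0.0885 0.1714] q6 -0.17
```

View pics/e.png

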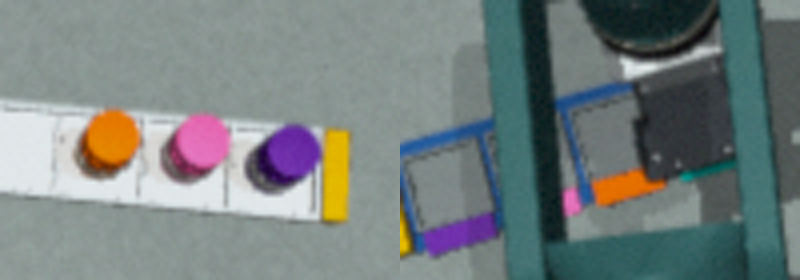

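Orange (112,135) stands in the third cell, and the gripper is over turquoise.

```bash
python3 -m creep '0 0 0 .0007 .001 .0345 1;0 0 0 0 0 .0345 1;0 0 0 0 0 .0345 1;0 0 0 0 0 .0345 1;0 0 0 0 0 0 1;0 0 0 0 0 0 1;0 0 0 0 0 0 0;0 0 0 0 0 0 0;0 0 0 0 0 0 0;0 0 0 0 0 0 0' 20 >/dev/null && python3 -m creep '0 0 0 0 0 0 0;0 0 0 0 0 0 0;0 0 0 0 0 0 0;0 0 0 0 0 0 0;0 0 0 0 0 0 0;0 0 0 0 0 0 0;0 0 0 0 0 0 0;0 0 0 0 0 0 0' && python3 -m creep '0 0 0 0 0 -.03 0;0 0 0 0 0 -.04 0;0 0 0 0 0 -.04 0;0 0 0 0 0 -.03 0;0 0 5.5 0 0 0 0;0 0 5.5 0 0 0 0;0 0 5.5 0 0 0 0;0 0 5.5 0 0 0 0;0 0 0 0 0 0 0;0 0 0 0 0 0 0'
python3 -c "
from h import *
go([.5017,-.0789,.17],-8.45)"
```

```text
time: 26.08
position: [0.5376, 0.0904, 0.0334]
orientation: [0.62, 0.785, -0.0, -0.0]
force: [-2.4, 0.0, 1.6]
grip_width: 0.0378
grip_force: 20.0
time: 26.92
position: [0.538, 0.0904, 0.1729]
orientation: [0.757, 0.653, -0.0, -0.0]
force: [1.7, -0.3, -1.7]
grip_width: 0.0375
grip_force: 20.0
heading -8.44 rz 0.01 shift now-frame [-0.1728 -0.0111  0.0028] shift after-turn [-0.1728 -0.0111  0.0028] pos [0.538  0.0904 0.1729] q6 0.21
```

```bash
python3 -m creep '0 0 0 -.0288 -.0018 0 0;0 0 0 -.0288 -.0018 0 0;0 0 0 -.0288 -.0018 0 0;0 0 0 -.0288 -.0018 0 0;0 0 0 -.0288 -.0018 0 0;0 0 0 -.0288 -.0018 0 0;0 0 0 0 0 0 0;0 0 0 0 0 0 0;0 0 0 0 0 0 0' >/dev/null && python3 -m creep '0 0 0 0 0 .03 0;0 0 0 0 0 .04 0;0 0 0 0 0 .04 0;0 0 0 0 0 0 0;0 0 0 0 0 0 0;0 0 0 0 0 0 0;0 0 0 0 0 0 0;0 0 0 0 0 0 0'
python3 -c "
from h import *
go([.5017,-.0789,.031],-8.45)"
```

```text
time: 28.33
position: [0.5042, -0.0792, 0.067]
orientation: [0.758, 0.652, 0.002, 0.003]
force: [-0.2, 0.3, -2.5]
grip_width: 0.0376
grip_force: 20.0
heading -8.55 rz -0.1 shift now-frame [-0.     -0.0028  0.036 ] shift after-turn [-0.     -0.0028  0.036 ] pos [ 0.5042 -0.0792  0.067 ] q6 -0.12
```

```bash
python3 -m creep '0 0 0 0 -.001 .016 0;0 0 0 0 0 .016 0;0 0 0 0 0 0 0;0 0 0 0 0 0 0;0 0 0 0 0 0 0;0 0 0 0 0 0 0;0 0 0 0 0 0 0;0 0 0 0 0 0 0' && python3 -m creep '0 0 0 0 0 0 1;0 0 0 0 0 0 1;0 0 0 0 0 0 1;0 0 0 0 0 0 1;0 0 0 0 0 0 1;0 0 0 0 0 0 1;0 0 0 0 0 0 1;0 0 0 0 0 0 1;0 0 0 0 0 0 1'  && python3 -m creep '0 0 0 0 0 -.03 1;0 0 0 0 0 -.04 1;0 0 0 0 0 -.04 1;0 0 0 0 0 -.03 1;0 0 0 .03 0 0 1;0 0 0 .04 0 0 1;0 0 0 .04 0 0 1;0 0 0 .04 0 0 1;0 0 0 .04 0 0 1;0 0 0 0 0 0 1' && python3 -m creep '0 0 0 0 0 0 1;0 0 0 0 0 0 1'
python3 - <<'E'
from h import *
r=lambda a:cv2.resize(a,None,fx=3,fy=3,interpolation=cv2.INTER_CUBIC)
cv2.imwrite("pics/f.png",np.hstack([r(env.read_camera("top")[190:270,275:400]),r(env.read_camera("scene")[140:220,160:290])]))
E
```

```text
time: 29.0
position: [0.5012, -0.0789, 0.0324]
orientation: [0.758, 0.652, 0.0, 0.001]
force: [-0.1, 0.2, -0.6]
grip_width: 0.0377
grip_force: 20.0
time: 29.75
position: [0.5006, -0.0787, 0.0314]
orientation: [0.758, 0.652, 0.0, -0.0]
force: [-0.4, -0.6, -0.8]
grip_width: 0.093
grip_force: 0.0
time: 30.58
position: [0.5289, 0.1157, 0.1713]
orientation: [0.756, 0.655, 0.001, -0.001]
force: [0.0, -0.2, 1.0]
grip_width: 0.0938
grip_force: 0.0
time: 30.75
position: [0.5288, 0.109, 0.1713]
orientation: [0.758, 0.652, -0.0, 0.0]
force: [-0.9, -1.2, -0.2]
grip_width: 0.0944
grip_force: 0.0
```

View pics/f.png

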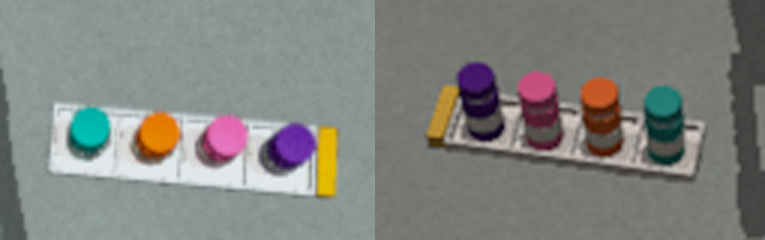

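All four jars stand upright, one per cell, in the order purple, pink, orange, turquoise from the yellow end. In the top crop their caps are at (292,147), (225,138), (158,135) and (90,130). The arm is clear of everything.

```bash
python3 -c "
from workcell import env
print(env.close_job())"
```

```text
the job is handed in; nothing more can be done
None
```

All four jars are in the white packing tray in the right order from the yellow end (purple, pink, orange, turquoise), upright and released in the last pictures; the job was handed in at about 31 s, and no verdict came back.

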